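Refit the washed sleeve and paddle on the food processor shaft

TASK

Put the food processor's drive back together after washing up: slide the taller of the two plain metal sleeves over the upright drive shaft, all the way down to the shoulder, then slide the two-armed paddle over the shaft on top of it until its hub rests squarely on the sleeve. Guide both down the shaft rather than letting them drop, and leave the short spare sleeve, the glass and everything else on the counter where they stand.

Things in the scene. Friction and masses are not known exactly. Their poses are not given: they have to be found in the camera images.
- seat (a point): Shoulder of a fixed drive base (white, round, 98 mm radius, 75 mm high): flat steel, 24 mm radius, at the foot of its upright shaft, 90 mm above the counter. The point is on the shaft axis, z up. A white interlock tower stands along this frame's +y: y = 88 to 134 mm, x = -42 to 42 mm, top 146 mm above this point.
- shaft_tip (a point): Top of the drive shaft, on its axis, 100 mm above the shoulder (190 mm above the counter). The shaft is 20 mm in diameter; its last 12 mm taper to 12 mm diameter at the tip.
- sleeve_c (a point): The taller plain metal sleeve: loose aluminium tube, upright on the board, 40 mm outside diameter, 23 mm bore right through, 60 mm high, about 140 g; either end may go down. The point is its centre, half-way up (30 mm above its underside); z along its bore. Fully home it is 120 mm above the counter.
- paddle_c (a point): Loose grey plastic paddle on the board, about 130 g: upright hub tube, 40 mm outside diameter, 23 mm bore right through, 60 mm high; two flat arms along its x and -x (tips 75 mm from the axis, 8 mm thick, lowest 22 mm of its height) that clear the tower at any angle once on. The point is the hub's centre, 30 mm above its underside; z up the bore. Home, it is 180 mm above the counter.
- short_c (a point): The short spare sleeve, not to be used: same metal, same 40 mm diameter and bore as the taller one, but only 40 mm high, loose on the board. This point is its centre, half-way up.
- glass_c (a point): A stemmed wine glass, loose, upright on the board: 64 mm widest diameter, 145 mm high; leave it. This point is at its centre, half-way up.
- jar_c (a point): A brown spice jar with black cap, loose, upright near the middle of the board: 56 mm diameter, 140 mm high; leave it. This point is at its centre, half-way up.
- bottle_c (a point): A green bottle with yellow cap, loose, upright beside the machine: 66 mm diameter, 190 mm high; leave it. This point is at its centre, half-way up.
- spoon: A steel spoon, loose, lying on the counter beyond the board and machine: 190 mm long; leave it. Origin about its middle, on its underside; handle along its -x.
- bowl_c (a point): A small white bowl, loose, on the counter beyond the board and machine: 120 mm diameter, 55 mm high; leave it. This point is at its centre, half-way up.
- board: White plastic cutting board fixed on the counter: 240 mm along its x, 300 mm along its y, 18 mm thick. Origin at the centre of its underside.

How it is judged:
On the way, in this order (a step that is already met when the one before it is completed fails the run):
1. the taller sleeve is on the shaft, down on the shoulder (horizontal distance between sleeve_c and seat below 0.004 m and height (world z) of sleeve_c between 0.117 and 0.1235 m and angle between sleeve_c's own z axis and vertical below 0.07 rad), for 0.2 s.
2. the paddle is on the shaft, its hub down on the sleeve (all of step 1 and horizontal distance between paddle_c and seat below 0.004 m and height (world z) of paddle_c between 0.176 and 0.1845 m and angle between paddle_c's own z axis and vertical below 0.07 rad), for 0.2 s.
At the end, for the whole second after the job is handed in: Sleeve on the shoulder and paddle hub on the sleeve, shaft through both: centres within 4 mm of the shaft axis sideways, 117 to 123.5 mm (sleeve) and 176 to 184.5 mm (paddle) above the counter, both upright within 4 degrees and at rest (all of step 2 and linear speed of each of sleeve, paddle below 0.02 m/s); the robot touches nothing.
It fails at once if the sleeve or the paddle drops down the shaft (faster than 0.4 m/s while on it) ((horizontal distance between sleeve_c and seat below 0.015 m and height (world z) of sleeve_c below 0.218 m and linear speed of sleeve above 0.4 m/s) or (horizontal distance between paddle_c and seat below 0.015 m and height (world z) of paddle_c below 0.218 m and linear speed of paddle above 0.4 m/s)).
It fails at once if the short sleeve, glass, jar, bottle, spoon or bowl is moved by more than 30 mm (distance of any of short_c, glass_c, jar_c, bottle_c, spoon, bowl_c from where it was at the start of the episode above 0.03 m).
It also fails if it takes over 72 s, if anything falls off the work surface, if the arm or the gripper's body presses on something with over 40 N, if the wrist force passes 120 N, or if a joint passes its speed limit or range.

ROBOT

A 6-joint arm with a two-finger parallel gripper is mounted at the origin on the work surface. World frame = base frame: x ahead of the robot, y to its left, z up, the work surface at z = 0. Lengths are in m, angles in rad, forces in N, time in s.
With the tool pointing down it reaches from about 0.3 to 0.875 m from the base axis. Payload 6.4 kg.
Tool frame: the origin (TCP) lies midway between the tips of the shut fingers; the grasp point (between the pads) lies 19 mm behind it (env.hold_point_z is the distance from the TCP to the grasp point, in m); y points along the fingers, x is the direction in which the jaws open and shut, and the axes are right-handed (so a half turn about y gives the same grasp; the last joint's range is limited). The gripper opens to 88 mm and grips with 3 to 60 N. Pads are 18 mm wide; open, the fingers measure 123 mm over their backs; the gripper's body (75 mm by 187 mm) begins 45 mm behind the grasp point.
Start: joints at [-1.408, 0.181, 1.607, -0, 1.354, -0.206], TCP at [0.207, -0.536, 0.239] pointing down, gripper open.
Joint ranges: [-2.99, 2.99], [-0.89, 2.07], [0.3, 2.58], [-1.14, 4.28], [0, 2.63], [-3.12, 3.12]. Speed limits (rad/s): [2.57, 2.57, 3.01, 3.14, 3.14, 3.14].

INTERFACE

Orientations are given as a unit quaternion [w, x, y, z].
In Python, from cell import env, imaging gives the robot as it stands.
- The arm moves only by the shell command python3 -m inch 'ROWS' [OPENING] [FORCE]. ROWS is text: rows parted by semicolons, each of 4 numbers parted by spaces: the shift along the tool's x, y, z in cm, then the turn about the tool's y in rad. In form: dx dy dz yaw; .... A call has 1 to 12 rows; each row is the pose to reach, as a shift and turn from the pose measured when the call began, along the tool's axes at that moment; what a row does not reach only later rows make up. A row lasts 1/8 s, in which the tool goes at most 62.5 mm and 10.7 degrees, less where a joint would pass 70% of its speed; a pose out of reach is approached as far as the arm can. A call with a gripper value outside its range is refused whole. OPENING is the finger opening in cm, from 0 to 8.81, set as the call begins (- or left out, the last holds). The fingers move at their own pace and stop on an object; FORCE is the grip in N (left out, the last holds). Time passes only in rows, so rows that repeat a pose let the fingers close. It gives the time, the measured TCP pose, the force and the opening at its end, in the units of the state.
- env.sense(): the state, without advancing time (a new reading comes with each control period).
- imaging.read_camera(name): name is "scene" or "top"; returns a dict with "frame" (480x640x3 uint8, red, green, blue), "mtx" (3x3 intrinsics, pixels), "pose" (4x4, takes a point from camera to world coordinates). Camera axes: x right, y down, z forward; pixel columns grow to the right and rows downward; lengths in m; the calibration is good to about 2 mm. A picture is of the moment at which its call begins. There is no depth.
- env.hand_in(): hands the job in, once; it reports no verdict.
The state is a dict: "time_s": time; "qpos": joint angles; "dq": joint speeds; "tau": joint torques, N m; "tool_pos": TCP position; "eef_rot": TCP orientation; "wrist_force": force on the tool from outside, world axes, zero at the start; "moment": the same for the moment, N m; "finger_gap": finger opening in m.
Only numpy, scipy, OpenCV 4.12 (cv2) and the standard library are available. Lean on these libraries where they do the work, as an engineer would, in place of code of your own. Each camera call takes 0.05 s, during which the arm holds its last target. There are 200 camera calls.

## Working session

There is one attempt and no reset: what is moved stays moved. The work goes in short steps, Python scripts to look and compute and a shell command to move; the robot and the scene stay as the last step left them, time stands still between calls to the robot, and variables do not carry over. Pictures are saved under pics/ and viewed, about 8 in all and at most 12, crops included, and the job is handed in when it is done.

```bash
ls; mkdir -p pics
python3 - <<'E'
from cell import env, imaging
import cv2
print(env.sense(), env.hold_point_z)
for n in("scene","top"):
    r=imaging.read_camera(n); cv2.imwrite(f"pics/{n}0.png",r["frame"][:,:,::-1]); print(n,r["mtx"].tolist(),r["pose"].round(4).tolist())
E
```

```text
pics
{'time_s': 0.0, 'qpos': array([-1.40827217e+00,  1.81556712e-01,  1.60796449e+00,  1.33840385e-05,
        1.35380304e+00, -2.06332215e-01]), 'dq': array([-0.00035313, -0.00166015,  0.00085893,  0.00018232,  0.00140527,
        0.00154738]), 'tau': array([-1.26932693e-03, -4.33869302e+01, -3.41850257e+01,  7.01305806e-02,
        3.84748843e-02, -1.18203116e-04]), 'tool_pos': array([ 0.2072327 , -0.53580077,  0.23782236]), 'eef_rot': array([ 0.58365753, -0.58276659,  0.40024908, -0.39940913]), 'wrist_force': array([-0.28409578, -0.16774568, -0.54717522]), 'moment': array([-0.02848783,  0.0546426 ,  0.0186039 ]), 'finger_gap': 0.08805941907931462} 0.0187
scene [[473.9340971572112, 0.0, 319.9856827340262], [0.0, 473.9340971572112, 234.89029542159497], [0.0, 0.0, 1.0]] [[-0.6433, 0.6251, -0.4421, 1.014], [0.7656, 0.5306, -0.3638, 0.3441], [0.0072, -0.5725, -0.8199, 0.9325], [0.0, 0.0, 0.0, 1.0]]
top [[490.77271951989337, 0.0, 324.01876409513994], [0.0, 490.77271951989337, 234.19716468817757], [0.0, 0.0, 1.0]] [[-0.0003, -0.9983, 0.059, 0.5397], [-0.9993, 0.0025, 0.0382, -0.032], [-0.0383, -0.0589, -0.9975, 1.091], [0.0, 0.0, 0.0, 1.0]]
```

View pics/scene0.png

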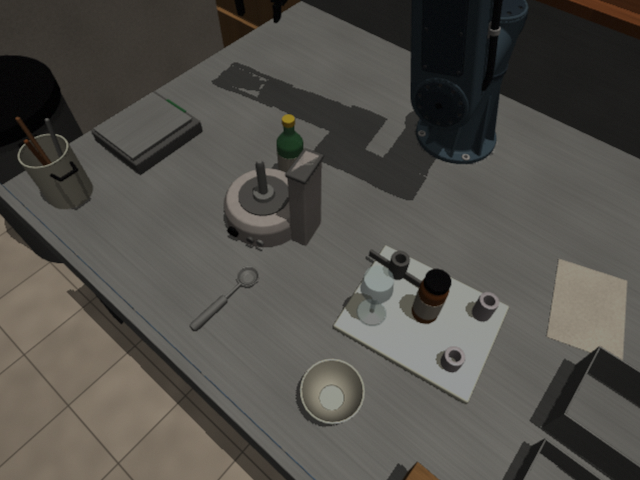

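View pics/top0.png

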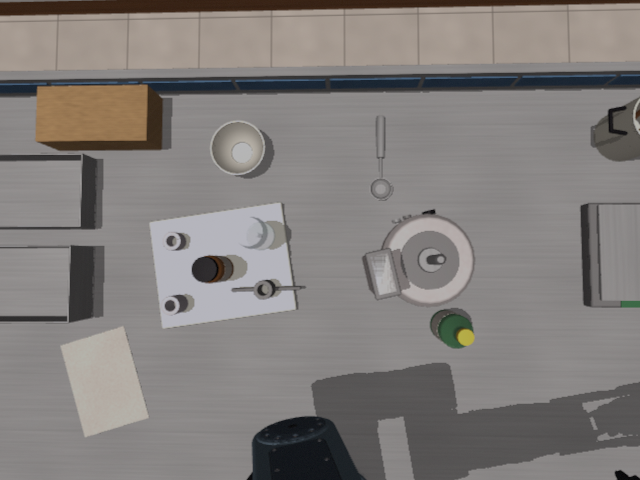

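Run:
```python
import cv2,numpy as np
t=cv2.imread("pics/top0.png");s=cv2.imread("pics/scene0.png")
R=lambda a,k:cv2.resize(a,None,fx=k,fy=k,interpolation=cv2.INTER_CUBIC)
a=R(t[200:330,145:310],4.8);cv2.imwrite("pics/a.png",a)
b=R(s[240:390,340:510],4);c=np.zeros((600,120,3),np.uint8)
cv2.imwrite("pics/b.png",b)
u=R(t[200:350,360:490],4)[:, :];v=R(s[110:260,215:335],2.2);z=np.zeros((600,790,3),np.uint8);z[:600,:520]=u;z[:330,522:522+264]=v
cv2.imwrite("pics/c.png",z)
```

```text
(no output)
```

View pics/a.png

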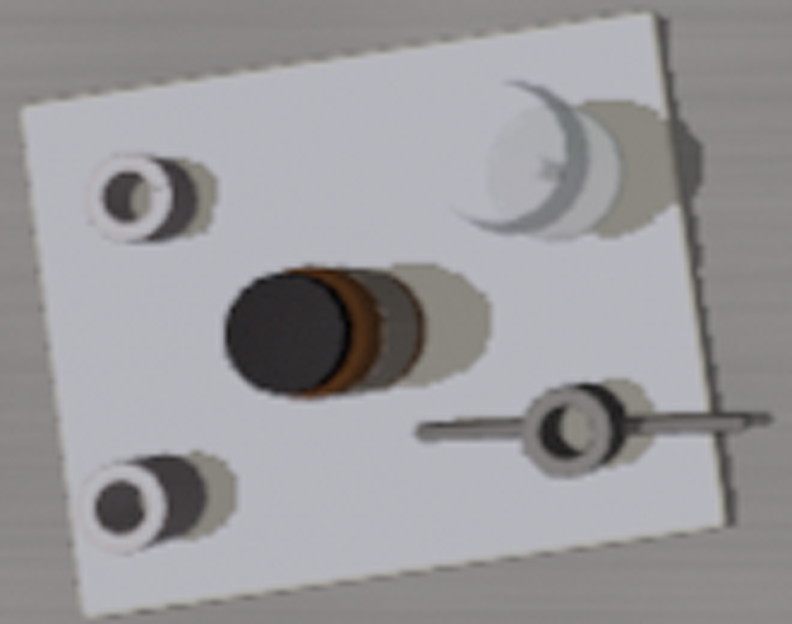

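View pics/b.png

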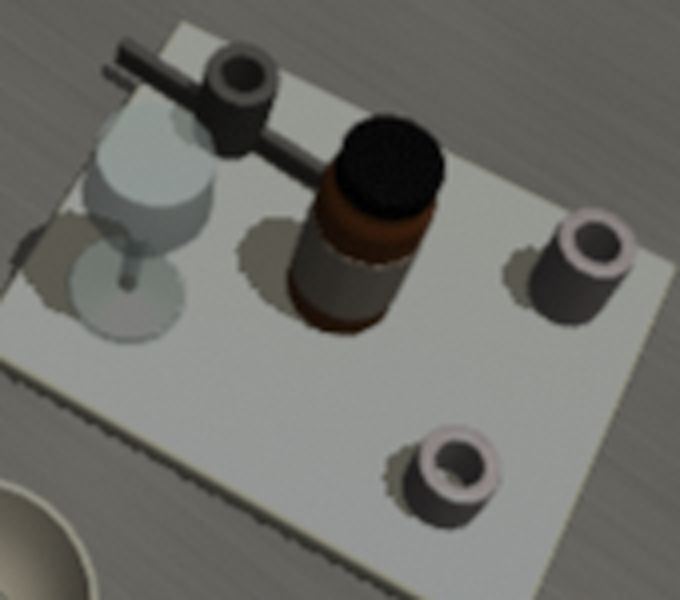

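View pics/c.png

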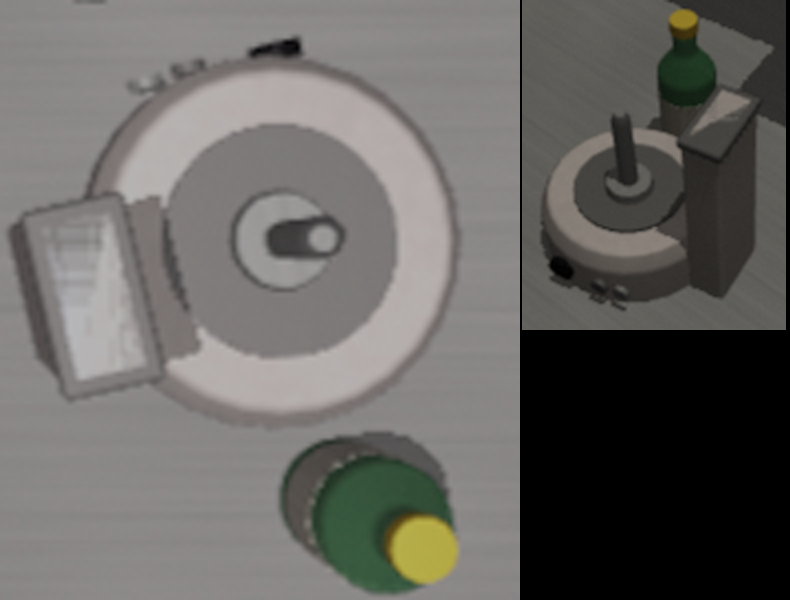

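```bash
cat > h.py <<'E'
import numpy as np
from cell import env,imaging
from scipy.spatial.transform import Rotation as R
def cams(): return {n:imaging.read_camera(n) for n in("scene","top")}
def ray(c,uv,z):
    d=c["pose"][:3,:3]@np.linalg.solve(c["mtx"],[uv[0],uv[1],1]);o=c["pose"][:3,3]
    return (o+d*(z-o[2])/d[2])[:2].round(4)
def proj(c,p):
    q=np.linalg.inv(c["pose"])@np.r_[p,1];q=c["mtx"]@q[:3];return (q[:2]/q[2]).round(1)
def tool(s=None):
    s=s or env.sense();q=s["eef_rot"];return np.array(s["tool_pos"]),R.from_quat(np.r_[q[1:],q[0]]).as_matrix()
E
python3 - <<'E'
from h import *
C=cams();t,s=C["top"],C["scene"]
f=lambda x,y,k,o:((x+.5)/k-.5+o[0],(y+.5)/k-.5+o[1])
A=lambda x,y,z:print("top",ray(t,f(x,y,4.8,(145,200)),z))
B=lambda x,y,z:print("scn",ray(s,f(x,y,4,(340,240)),z))
print("sleeve");A(124,506,.078);B(597,243,.078)
print("short");A(133,197,.058);B(459,466,.058)
print("paddle");A(575,431,.078);B(241,75,.078)
print("arms");A(418,432,.036);A(770,419,.036)
print("jar");A(288,333,.158);B(390,166,.158)
print("glass foot");B(127,290,.02)
print("shaft tip",ray(t,f(322,238,4,(360,200)),.19),ray(s,f(100,117,2.2,(215,110)),.19))
print("shoulder",ray(t,f(283,240,4,(360,200)),.09),ray(s,f(106,180,2.2,(215,110)),.09))
print("tower top corners",*[ray(t,f(*p,4,(360,200)),.236) for p in((22,215),(118,194),(162,372),(70,396))])
print("bottlecap",ray(t,f(424,549,4,(360,200)),.19))
p,M=tool();print(p,M.round(3))
E
```

```text
sleeve
top [0.4531 0.3259]
scn [0.4563 0.3272]
short
top [0.5878 0.3315]
scn [0.5926 0.3341]
paddle
top [0.4857 0.13  ]
scn [0.4898 0.1338]
arms
top [0.4829 0.2076]
top [0.489  0.0492]
jar
top [0.5287 0.2326]
scn [0.5353 0.2352]
glass foot
scn [0.6039 0.1497]
shaft tip [ 0.547  -0.2088] [ 0.5527 -0.2033]
shoulder [ 0.5468 -0.2089] [ 0.5514 -0.2091]
tower top corners [ 0.5567 -0.0707] [ 0.5658 -0.1123] [ 0.489  -0.1306] [ 0.4786 -0.091 ]
bottlecap [ 0.4074 -0.2523]
[ 0.20722751 -0.53602853  0.23814918] [[ 0.36  -0.     0.933]
 [-0.933  0.001  0.36 ]
 [-0.001 -1.     0.   ]]
```

```bash
python3 -m inch '-6 -4 4.5 -0.1; -12 -4 9 -0.2; -18 -4 13.5 -0.35; -24 -4 18 -0.5; -29 -4 22 -0.65; -34 -4 26 -0.8; -39 -4 29.5 -0.95; -44 -4 33 -1.1; -49 -4 37 -1.25; -54 -4 41 -1.35; -59 -4 44.5 -1.44; -64 -4 48.5 -1.44' 8.8 15; python3 -c "
from h import *
p,M=tool();print(p,M.round(3),M.T@(np.array([.4545,.3265,.2])-p)*100)"
```

```text
time_s: 1.7
tool_pos: [0.4117, 0.1797, 0.2791]
eef_rot: [0.702, -0.702, -0.085, 0.084]
wrist_force: [0.4, -1.1, 0.2]
finger_gap: 0.0883
[0.41174784 0.17970325 0.27910464] [[ 0.971  0.001 -0.237]
 [ 0.237  0.001  0.971]
 [ 0.001 -1.     0.001]] [ 7.62971726  7.92781941 13.23944298]
```

```bash
python3 -m inch '2 1 4 0; 4 3 8 0; 7.6 5 12 0; 7.6 8 13.2 0; 7.6 11 13.2 0; 7.6 13.5 13.2 0; 7.6 13.5 13.2 0; 7.6 13.5 13.2 0'
python3 - <<'E'
from h import *;import cv2
C=cams();p,M=tool();print(p)
for n in C: print(n,"tip proj",proj(C[n],p),"below, z=.078",proj(C[n],[p[0],p[1],.078]))
o=np.zeros((600,790,3),np.uint8)
s=C["scene"]["frame"][150:400,380:580,::-1];t=C["top"]["frame"][190:350,110:310,::-1]
o[:487,:390]=cv2.resize(s,(390,487),interpolation=2);o[:312,400:790]=cv2.resize(t,(390,312),interpolation=2)
cv2.imwrite("pics/d.png",o)
E
```

```text
time_s: 2.7
tool_pos: [0.4549, 0.3263, 0.1452]
eef_rot: [0.702, -0.702, -0.085, 0.084]
wrist_force: [-0.0, 0.4, 0.4]
finger_gap: 0.0881
[0.455308   0.3264138  0.14583408]
scene tip proj [499.4 283.3] below, z=.078 [488.7 299.8]
top tip proj [158.  306.8] below, z=.078 [170.2 303.9]
```

View pics/d.png

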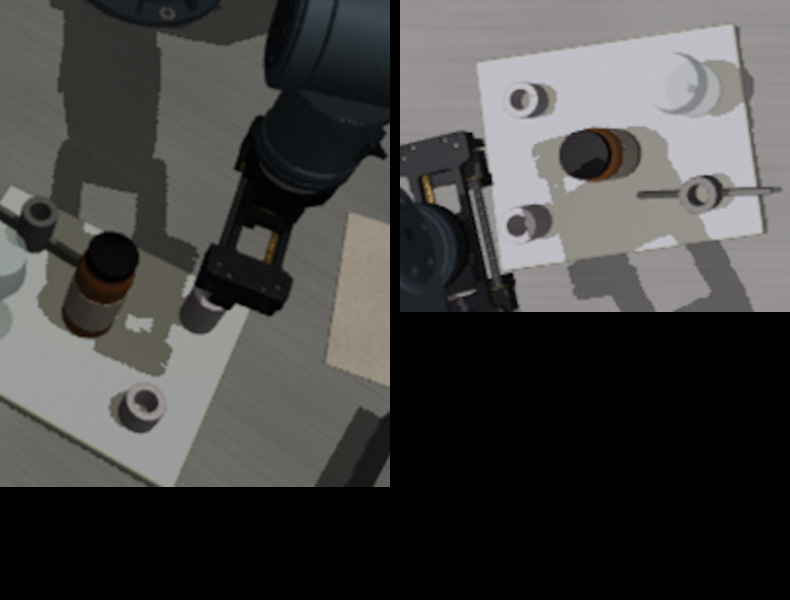

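```bash
python3 -m inch '0 2 0 0; 0 5 0 0; 0 7.5 0 0; 0 8.8 0 0; 0 8.85 0 0; 0 8.85 0 0; 0 8.85 0 0' && python3 -m inch '0 0 0 0; 0 0 0 0; 0 0 0 0; 0 0 0 0; 0 0 0 0; 0 0 0 0; 0 0 0 0; 0 0 0 0' 0 25
```

```text
time_s: 3.68
tool_pos: [0.4564, 0.327, 0.0585]
eef_rot: [0.703, -0.701, -0.086, 0.083]
wrist_force: [0.5, 0.9, -0.9]
finger_gap: 0.0879
time_s: 4.68
tool_pos: [0.4562, 0.3269, 0.0584]
eef_rot: [0.703, -0.701, -0.086, 0.083]
wrist_force: [-1.1, -0.5, 0.4]
finger_gap: 0.0392
```

```bash
python3 -m inch '0 -2 0 0; 0 -6 0 0; 0 -11 0 0; 0 -16 0 0; 0 -21 0 0; 0 -24 0 0; 0 -24 0 0; 0 -24 0 0'; python3 -c "
from h import *
p,M=tool();print(p,M.round(3),M.T@(np.array([.549,-.208,.3])-p)*100)"
```

```text
time_s: 5.68
tool_pos: [0.4544, 0.3259, 0.2964]
eef_rot: [0.702, -0.702, -0.085, 0.084]
wrist_force: [0.2, -0.2, -2.4]
finger_gap: 0.0388
[0.45437607 0.32592736 0.29640644] [[ 0.971  0.002 -0.237]
 [ 0.237  0.002  0.971]
 [ 0.003 -1.     0.001]] [ -3.47427102  -0.4189154  -54.11288429]
```

```bash
python3 -m inch '-0.2 0 -2 0; -0.5 -0.4 -6 0; -0.8 -0.4 -11 0; -1.1 -0.4 -16.5 0; -1.4 -0.4 -22 0; -1.7 -0.4 -27.5 0; -2 -0.4 -33 0; -2.4 -0.4 -38.5 0; -2.8 -0.4 -44 0; -3.2 -0.4 -49 0; -3.5 -0.4 -52 0; -3.5 -0.4 -54 0' && python3 -m inch '0 0 -0.3 0; 0 0 -0.3 0; 0 0 -0.3 0'
python3 - <<'E'
from h import *;import cv2
C=cams();p,M=tool();print(p,env.sense()["finger_gap"],np.degrees(np.arctan2(M[1,0],M[0,0])))
for n in C:
    for k,z in(("top",.0196),("bot",-.0404)): print(n,k,proj(C[n],p+[0,0,z]))
    cv2.imwrite(f"pics/e_{n}.png",C[n]["frame"][:,:,::-1])
s=cv2.imread("pics/e_scene.png")[80:230,200:330];t=cv2.imread("pics/e_top.png")[190:320,350:480]
o=np.zeros((460,790,3),np.uint8);o[:450,:390]=cv2.resize(s,(390,450),interpolation=2);o[:390,400:790]=cv2.resize(t,(390,390),interpolation=2)
cv2.imwrite("pics/e.png",o)
E
```

```text
time_s: 7.18
tool_pos: [0.5472, -0.209, 0.2979]
eef_rot: [0.703, -0.701, -0.084, 0.084]
wrist_force: [0.3, 0.7, -2.2]
finger_gap: 0.0389
time_s: 7.55
tool_pos: [0.5479, -0.2107, 0.2979]
eef_rot: [0.703, -0.701, -0.084, 0.084]
wrist_force: [0.5, 0.3, -2.4]
finger_gap: 0.0387
[ 0.54804104 -0.21091614  0.29814081] 0.038671782700460754 13.680692817175396
scene top [252.6 113.4]
scene bot [255.9 136.6]
top top [457.7 257.8]
top bot [449.3 258.2]
```

View pics/e.png

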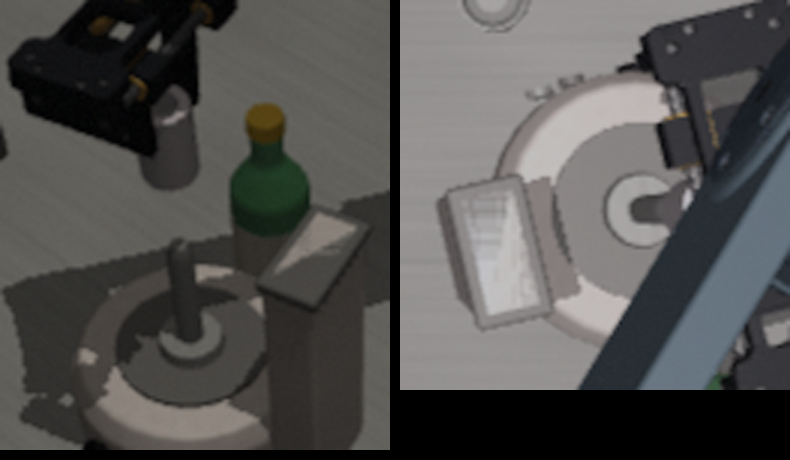

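```bash
python3 -m inch '0 1.5 0 0; 0 3 0 0; 0 4.5 0 0; 0 5.2 0 0; 0 5.2 0 0; 0 5.2 0 0'
python3 - <<'E'
from h import *;import cv2
C=cams();p,M=tool();c=C["scene"];print(p,env.sense()["wrist_force"])
cv2.imwrite("pics/f_scene.png",c["frame"][:,:,::-1]);g=cv2.imread("pics/f_scene.png")
k=7;x0,y0=225,120
o=cv2.resize(g[y0:y0+85,x0:x0+75],None,fx=k,fy=k,interpolation=2)
o=np.clip(o*1.6,0,255).astype(np.uint8)
a=np.linspace(0,2*np.pi,60)
def circ(x,y,z,r,col):
    P=[((proj(c,[x+r*np.cos(t),y+r*np.sin(t),z])-[x0,y0]+.5)*k).astype(int) for t in a]
    cv2.polylines(o,[np.array(P)],True,col,1)
circ(p[0],p[1],p[2]-.0404,.02,(0,255,0))
circ(p[0],p[1],.19,.006,(255,255,0));circ(p[0],p[1],.178,.010,(255,255,0));circ(p[0],p[1],.09,.024,(255,255,0))
cv2.imwrite("pics/f.png",o)
for d in([.001,0],[0,.001]): print(proj(c,np.r_[p[:2]+np.array(d)*10,.14])-proj(c,np.r_[p[:2],.14]),"px per 10mm")
E
```

```text
time_s: 8.4
tool_pos: [0.5483, -0.211, 0.2466]
eef_rot: [0.703, -0.701, -0.084, 0.084]
wrist_force: [-0.3, -0.9, -1.5]
finger_gap: 0.0386
[ 0.54837565 -0.2110161   0.24685372] [ 0.85951343  0.54649469 -2.11340478]
[-3.1  2.6] px per 10mm
[3.2 2.2] px per 10mm
```

View pics/f.png

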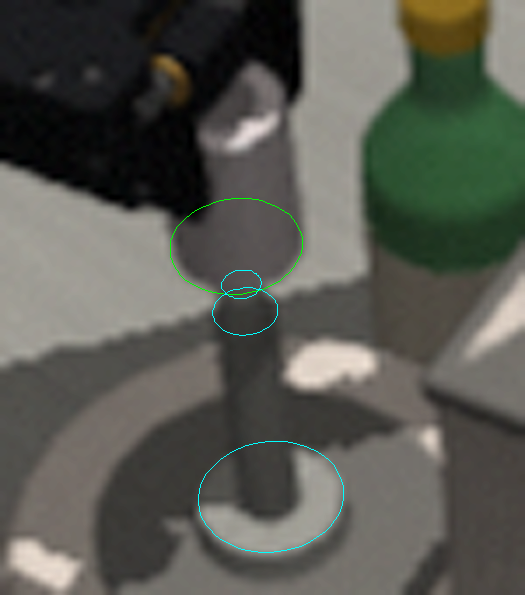

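Run:
```python
from h import *;import cv2
C=cams();p,M=tool();c=C["scene"]
a=cv2.imread("pics/scene0.png",0);f=cv2.imread("pics/f_scene.png",0)
x,y=p[:2]
print("pred tip",proj(c,[x,y,.19]),"shoulder c",proj(c,[x,y,.09]))
for n,g in(("0",a),("f",f)):
    print(n,"shoulder cols");[print(u,g[184:206,u]) for u in(260,262,264,266)]
    print("shoulder rows");[print(v,g[v,248:282]) for v in(190,192,194)]
    print("shaft rows");[print(v,g[v,250:272]) for v in(163,168,172,176,180)]
print("tip cols");[print(u,a[150:175,u]) for u in(257,258,259,260,261,262)]
for z in(.186,.18,.15,.11): print(z,proj(c,[x,y,z]))
```

```text
pred tip [259.1 160.1] shoulder c [263.3 190.4]
0 shoulder cols
260 [33 34 32 31 31 32 31 30 31 58 85 93 94 96 86 60 43 43 50 63 68 68]
262 [36 36 36 36 35 36 36 36 34 35 64 90 94 93 92 64 43 45 47 62 67 68]
264 [37 36 36 38 37 37 37 38 37 35 65 88 94 93 94 67 45 44 50 63 68 67]
266 [46 44 36 35 34 35 35 35 39 67 89 93 93 94 80 57 45 45 52 63 67 67]
shoulder rows
190 [68 66 65 67 51 58 63 48 48 48 41 30 31 34 36 37 37 39 35 53 80 93 94 95
 94 81 66 67 68 67 67 66 67 67]
192 [67 68 67 66 60 75 92 93 94 87 63 40 31 33 34 35 37 36 39 68 90 93 95 95
 93 72 48 59 68 68 66 68 67 67]
194 [69 65 66 67 58 61 84 94 95 93 92 91 85 70 64 61 65 79 89 94 94 95 93 93
 79 56 50 61 68 67 67 67 67 67]
shaft rows
163 [92 91 94 91 91 74 46 52 62 65 65 58 51 54 78 91 91 92 93 92 93 94]
168 [ 91  92  91  90  91  71  41  31  34  36  37  38  39  37  55  92 111 112
 110 106 101  89]
172 [129 130 130 129 129 124  83  29  32  35  36  38  38  38  36  91 127 127
 127 126 125 126]
176 [128 127 127 127 119 110  85  45  31  34  35  37  38  37  37  45  58  66
  70  74  77  84]
180 [65 66 68 66 66 66 67 49 29 32 34 3
[... 1074 characters left out ...]
8 49 33 30 37 38 39 41 40 38 37 35 36 39 38 40 44]
180 [36 37 35 36 36 37 36 32 30 35 36 38 39 40 39 37 38 35 35 36 36 35]
tip cols
257 [92 92 91 91 91 91 90 91 89 91 93 85 69 52 41 38 36 33 31 31 30 30 29 30
 36]
258 [91 92 91 91 91 91 92 91 89 93 93 92 86 62 46 43 40 36 34 33 33 33 32 33
 32]
259 [90 92 92 92 91 92 91 90 92 92 92 91 88 65 50 46 42 38 36 35 36 36 35 35
 35]
260 [90 91 91 91 91 92 91 92 92 93 93 93 86 65 51 48 44 40 37 37 37 36 36 36
 37]
261 [89 89 91 92 90 91 93 92 91 90 87 82 71 58 50 46 43 40 38 38 39 39 38 37
 36]
262 [90 90 90 91 92 93 92 92 92 91 89 73 55 51 48 44 42 39 39 38 38 37 38 39
 39]
0.186 [259.2 161.4]
0.18 [259.5 163.3]
0.15 [260.8 172.8]
0.11 [262.5 184.7]
```

Run:
```python
from h import *;import cv2
C=cams();p,M=tool();c=C["scene"]
f=cv2.imread("pics/f_scene.png",0);x,y=p[:2];z=p[2]-.0404
P=np.array([proj(c,[x+.02*np.cos(t),y+.02*np.sin(t),z]) for t in np.linspace(0,6.28,200)])
print("pred bottom ellipse c",proj(c,[x,y,z]),"min",P.min(0),"max",P.max(0), "15mm up", proj(c,[x,y,z+.015]))
for u in range(252,269,2): print(u,f[150:168,u])
for v in(148,150,152,154,156): print(v,f[v,245:274])
D=np.array([[-.31,.32],[.26,.22]])
print("shift mm for shaft-TCP",np.linalg.solve(D,[-.3,.65]))
```

```text
pred bottom ellipse c [258.4 154.7] min [248.9 148. ] max [267.9 161.6] 15mm up [257.7 149.6]
252 [ 3 18 37 43 42 42 41 41 41 55 82 96 95 96 96 70 48 49]
254 [29 36 42 44 44 44 45 43 43 45 61 84 95 94 68 49 49 48]
256 [49 48 48 50 47 47 48 48 47 46 47 49 53 45 33 29 31 30]
258 [51 51 50 51 50 50 49 50 50 49 50 47 46 40 35 34 34 34]
260 [55 55 54 53 52 53 52 53 51 51 52 50 47 40 35 35 34 33]
262 [53 53 53 53 52 54 52 53 53 53 60 55 39 32 33 31 31 30]
264 [52 53 52 52 51 52 53 51 51 58 83 96 68 43 40 37 37 34]
266 [50 50 49 48 50 50 51 58 76 92 98 85 59 48 48 49 47 50]
268 [80 81 77 77 77 79 86 95 98 97 98 71 52 49 50 49 49 48]
148 [11  8  3  4  4  2  4  4  5  9 34 48 51 52 52 55 53 54 53 52 51 51 60 82
 94 95 96 96 97]
150 [81 81 75 59 27  4  7  3 11 29 43 49 50 51 52 55 54 53 52 52 52 50 55 80
 94 94 94 95 96]
152 [97 96 95 79 51 41 40 37 38 42 45 48 49 50 51 54 54 53 52 52 50 49 50 77
 97 97 96 96 94]
154 [95 96 97 97 70 39 42 42 43 44 47 47 49 50 52 52 54 52 52 51 51 50 51 77
 95 97 97 98 99]
156 [94 94 94 95 80 52 42 41 42 45 46 48 47 49 51 52 52 52 53 53 52 51 63 86
 95 97 95 96 98]
shift mm for shaft-TCP [1.80977543 0.81571995]
```

```bash
python3 -m inch '0.25 0 0.05 0; 0.25 0.7 0.05 0; 0.25 1.4 0.05 0; 0.25 1.8 0.05 0; 0.25 1.8 0.05 0'; python3 -m inch '0 0.4 0 0; 0 0.8 0 0; 0 0.8 0 0'; python3 -m inch '0 0.4 0 0; 0 0.8 0 0; 0 0.8 0 0'
```

```text
time_s: 9.32
tool_pos: [0.5502, -0.2096, 0.2278]
eef_rot: [0.703, -0.701, -0.084, 0.084]
wrist_force: [-0.3, -0.1, -2.7]
finger_gap: 0.0389
time_s: 9.7
tool_pos: [0.5499, -0.2094, 0.2193]
eef_rot: [0.703, -0.701, -0.084, 0.085]
wrist_force: [0.6, -0.9, -1.3]
finger_gap: 0.0385
time_s: 10.07
tool_pos: [0.5498, -0.2093, 0.2108]
eef_rot: [0.703, -0.701, -0.084, 0.085]
wrist_force: [0.1, -0.2, -2.0]
finger_gap: 0.039
```

```bash
python3 -m inch '0 0.5 0 0; 0 1 0 0; 0 1.5 0 0; 0 2 0 0; 0 2 0 0'; python3 -m inch '0 0.5 0 0; 0 1 0 0; 0 1.5 0 0; 0 2 0 0; 0 2 0 0'; python3 -m inch '0 0.5 0 0; 0 1 0 0; 0 1.5 0 0; 0 2 0 0; 0 2 0 0'
```

```text
time_s: 10.7
tool_pos: [0.5496, -0.2093, 0.1902]
eef_rot: [0.704, -0.701, -0.083, 0.085]
wrist_force: [-0.4, -0.5, -2.4]
finger_gap: 0.0385
time_s: 11.32
tool_pos: [0.5494, -0.2094, 0.1696]
eef_rot: [0.704, -0.701, -0.083, 0.085]
wrist_force: [0.7, -2.3, -3.8]
finger_gap: 0.0388
time_s: 11.95
tool_pos: [0.5492, -0.2094, 0.149]
eef_rot: [0.704, -0.701, -0.083, 0.085]
wrist_force: [2.7, -3.5, -4.8]
finger_gap: 0.0385
```

```bash
python3 -m inch '0.08 0 -0.06 0; 0.08 0.4 -0.06 0; 0.08 0.8 -0.06 0; 0.08 1.2 -0.06 0; 0.08 1.2 -0.06 0'; python3 -m inch '0.01 0.2 0 0; 0.01 0.4 0 0; 0.01 0.4 0 0'
```

```text
time_s: 12.58
tool_pos: [0.5498, -0.2096, 0.1363]
eef_rot: [0.704, -0.7, -0.083, 0.085]
wrist_force: [-0.2, -1.8, -2.4]
finger_gap: 0.0385
time_s: 12.95
tool_pos: [0.5498, -0.2095, 0.1321]
eef_rot: [0.704, -0.7, -0.083, 0.085]
wrist_force: [-1.1, -2.8, -2.9]
finger_gap: 0.0387
```

```bash
python3 -m inch '0 0.1 0 0; 0 0.2 0 0; 0 0.2 0 0';python3 -m inch '0 0.1 0 0; 0 0.15 0 0; 0 0.15 0 0'
```

```text
time_s: 13.32
tool_pos: [0.5499, -0.2096, 0.1305]
eef_rot: [0.704, -0.7, -0.083, 0.085]
wrist_force: [-1.8, -1.7, 2.9]
finger_gap: 0.039
time_s: 13.7
tool_pos: [0.55, -0.2098, 0.1304]
eef_rot: [0.703, -0.701, -0.083, 0.085]
wrist_force: [-5.9, 0.0, 10.5]
finger_gap: 0.0386
```

```bash
python3 -m inch '0 0 0 0; 0 0 0 0; 0 0 0 0; 0 0 0 0' 7; python3 -m inch '0 -2 0 0; 0 -5 0 0; 0 -9 0 0; 0 -13 0 0; 0 -17 0 0; 0 -17 0 0; 0 -17 0 0' 8.8
python3 - <<'E'
from h import *;import cv2
C=cams();c=C["scene"];p,M=tool();print(p,M.round(3),M.T@(np.array([.4875,.132,.3])-p)*100)
g=c["frame"][:,:,::-1];cv2.imwrite("pics/g_s.png",g);cv2.imwrite("pics/g_t.png",C["top"]["frame"][:,:,::-1])
o=np.zeros((500,800,3),np.uint8)
o[:500,:400]=cv2.resize(g[120:220,220:300],(400,500),interpolation=2)
o[:300,405:795]=cv2.resize(g[235:325,345:462],(390,300),interpolation=2)
o[300:500,405:795]=cv2.resize(C["top"]["frame"][250:330,220:376,::-1],(390,200),interpolation=2)
cv2.imwrite("pics/g.png",np.clip(o*1.5,0,255).astype(np.uint8))
E
```

```text
time_s: 14.2
tool_pos: [0.55, -0.2097, 0.1302]
eef_rot: [0.704, -0.701, -0.083, 0.085]
wrist_force: [-1.4, 1.0, -0.3]
finger_gap: 0.07
time_s: 15.08
tool_pos: [0.5504, -0.2102, 0.3004]
eef_rot: [0.704, -0.701, -0.083, 0.085]
wrist_force: [-0.2, -1.0, -0.5]
finger_gap: 0.0882
[ 0.54997862 -0.2099244   0.29893886] [[ 0.972 -0.006 -0.236]
 [ 0.236  0.005  0.972]
 [-0.004 -1.     0.006]] [ 2.01244577  0.10210765 34.70028286]
```

View pics/g.png

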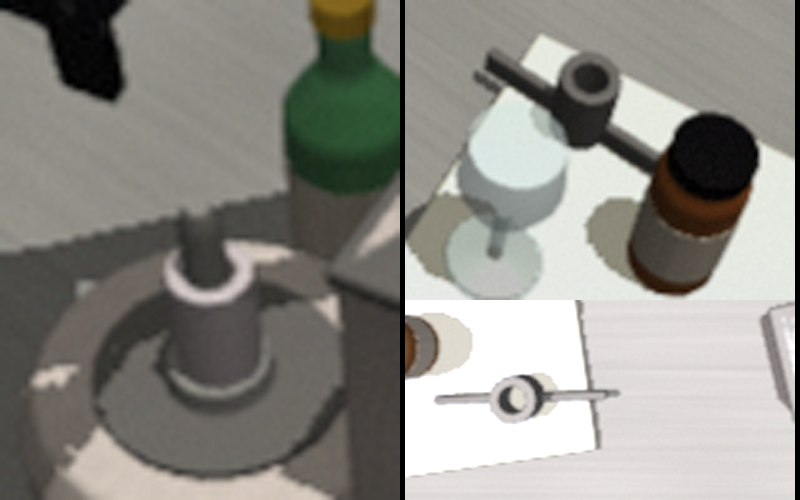

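```bash
python3 -m inch '0.2 0 4 0.1; 0.5 0 9.5 0.25; 0.8 0 15 0.4; 1.2 0 20.5 0.55; 1.5 0 26 0.7; 1.9 0 31 0.85; 2.2 0 34.8 1.0; 2.2 2 34.8 1.11; 2.2 5 34.8 1.11; 2.2 9 34.8 1.11; 2.2 11 34.8 1.11; 2.2 11 34.8 1.11'; python3 -c "
from h import *
p,M=tool();print(p,M.round(3),M.T@(np.array([.489,.133,.057])-p)*100)"
```

```text
time_s: 16.68
tool_pos: [0.4864, 0.1339, 0.1883]
eef_rot: [-0.641, 0.641, -0.303, 0.294]
wrist_force: [-0.5, 0.3, 1.1]
finger_gap: 0.088
[0.48637141 0.13389596 0.18828305] [[ 0.644 -0.012  0.765]
 [-0.765  0.005  0.644]
 [-0.011 -1.    -0.006]] [ 0.38702258 13.12366799  0.22149161]
```

```bash
python3 -m inch '0.4 1 0.2 0; 0.4 5 0.2 0; 0.4 9 0.2 0; 0.4 12 0.2 0; 0.4 13 0.2 0; 0.4 13.1 0.2 0; 0.4 13.1 0.2 0'
python3 - <<'E'
from h import *;import cv2
C=cams();p,M=tool();print(p,M[:,1])
g=C["scene"]["frame"][:,:,::-1];t=C["top"]["frame"][:,:,::-1]
o=np.zeros((450,800,3),np.uint8)
o[:,:400]=cv2.resize(g[210:345,340:460],(400,450),interpolation=2)
o[:400,405:800]=cv2.resize(t[210:340,180:308],(395,400),interpolation=2)
cv2.imwrite("pics/h.png",np.clip(o*1.4,0,255).astype(np.uint8))
E
```

```text
time_s: 17.55
tool_pos: [0.4902, 0.1328, 0.0586]
eef_rot: [0.641, -0.641, 0.302, -0.295]
wrist_force: [0.2, 0.4, -0.3]
finger_gap: 0.0881
[0.49004869 0.13282396 0.05856318] [-0.00930874  0.0049977  -0.99994418]
```

View pics/h.png

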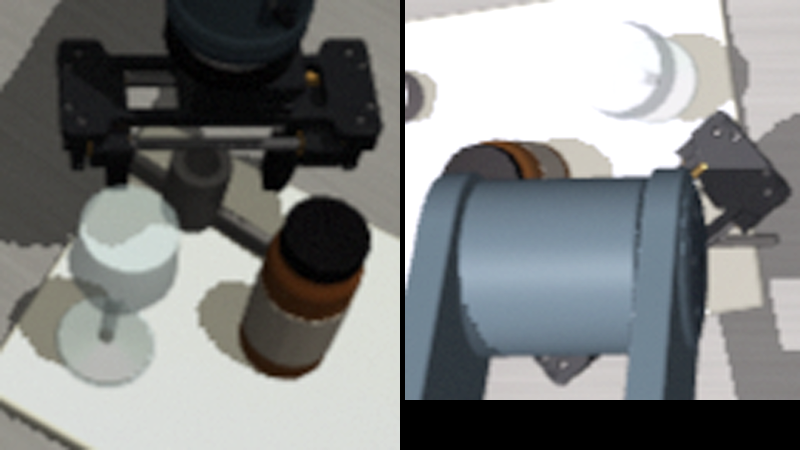

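```bash
python3 -m inch '0 0.4 0 0; 0 0.8 0 0; 0 0.8 0 0; 0 0.8 0 0'; python3 -m inch '0 0 0 0; 0 0 0 0; 0 0 0 0; 0 0 0 0; 0 0 0 0; 0 0 0 0; 0 0 0 0; 0 0 0 0' 0 25; python3 -m inch '0 -2 0 0; 0 -6 0 0; 0 -11 0 0; 0 -16 0 0; 0 -21 0 0; 0 -26 0 0; 0 -28.5 0 0; 0 -28.5 0 0; 0 -28.5 0 0'; python3 -c "
from h import *
p,M=tool();print(p,M.round(3),M.T@(np.array([.55,-.2097,.334])-p)*100)"
```

```text
time_s: 18.15
tool_pos: [0.4899, 0.1328, 0.0505]
eef_rot: [0.641, -0.641, 0.302, -0.295]
wrist_force: [0.4, -0.5, 0.4]
finger_gap: 0.0879
time_s: 19.15
tool_pos: [0.4898, 0.133, 0.0505]
eef_rot: [0.641, -0.641, 0.302, -0.294]
wrist_force: [-1.8, 1.7, 1.8]
finger_gap: 0.0392
time_s: 20.27
tool_pos: [0.4919, 0.1314, 0.3337]
eef_rot: [-0.641, 0.641, -0.303, 0.294]
wrist_force: [-0.9, 0.2, -1.8]
finger_gap: 0.0387
[0.4918932  0.13139893 0.33365195] [[ 0.644 -0.012  0.765]
 [-0.765  0.005  0.644]
 [-0.012 -1.    -0.006]] [ 29.84081877  -0.27317036 -17.51287981]
```

```bash
python3 -m inch '2 0 -1.2 -0.1; 6 0 -3.5 -0.25; 10.5 0 -6.2 -0.4; 15 0 -8.8 -0.55; 19.5 -0.1 -11.5 -0.7; 24 -0.2 -14.1 -0.85; 27.5 -0.3 -16.1 -1.0; 29.5 -0.3 -17.3 -1.11; 29.8 -0.3 -17.5 -1.11; 29.8 -0.3 -17.5 -1.11; 29.8 -0.3 -17.5 -1.11'; python3 -c "
from h import *
p,M=tool();print(p,M.round(3),M.T@(np.array([.55,-.2097,.24])-p)*100)"
```

```text
time_s: 21.65
tool_pos: [0.5497, -0.2081, 0.3339]
eef_rot: [0.705, -0.7, -0.08, 0.088]
wrist_force: [0.3, 0.1, -0.4]
finger_gap: 0.0388
[ 0.54973481 -0.2080685   0.33392109] [[ 0.972 -0.013 -0.236]
 [ 0.236  0.005  0.972]
 [-0.011 -1.     0.008]] [ 0.09169564  9.38996781 -0.2431636 ]
```

```bash
python3 -m inch '0.1 2 -0.2 0; 0.1 5 -0.2 0; 0.1 8 -0.2 0; 0.1 9.4 -0.2 0; 0.1 9.4 -0.2 0; 0.1 9.4 -0.2 0'
python3 - <<'E'
from h import *;import cv2
c=imaging.read_camera("scene");p,M=tool();print(p,M[:,1])
g=np.ascontiguousarray(c["frame"][:,:,::-1]);cv2.imwrite("pics/i_s.png",g)
k=7;x0,y0=215,115
o=cv2.resize(g[y0:y0+85,x0:x0+95],None,fx=k,fy=k,interpolation=2)
o=np.clip(o*1.6,0,255).astype(np.uint8)
def circ(z,r,col):
    P=[((proj(c,[p[0]+r*np.cos(t),p[1]+r*np.sin(t),z])-[x0,y0]+.5)*k).astype(int) for t in np.linspace(0,6.28,60)]
    cv2.polylines(o,[np.array(P)],True,col,1)
circ(p[2]-.0325,.02,(0,255,0));circ(p[2]+.0275,.02,(0,255,0));circ(.19,.006,(255,255,0));circ(.15,.02,(0,255,255))
cv2.imwrite("pics/i.png",o)
E
```

```text
time_s: 22.4
tool_pos: [0.5506, -0.2095, 0.2411]
eef_rot: [0.704, -0.7, -0.08, 0.088]
wrist_force: [0.5, 1.3, -1.0]
finger_gap: 0.0391
[ 0.55071493 -0.20961848  0.2413668 ] [-0.01066385  0.004159   -0.99993449]
```

View pics/i.png

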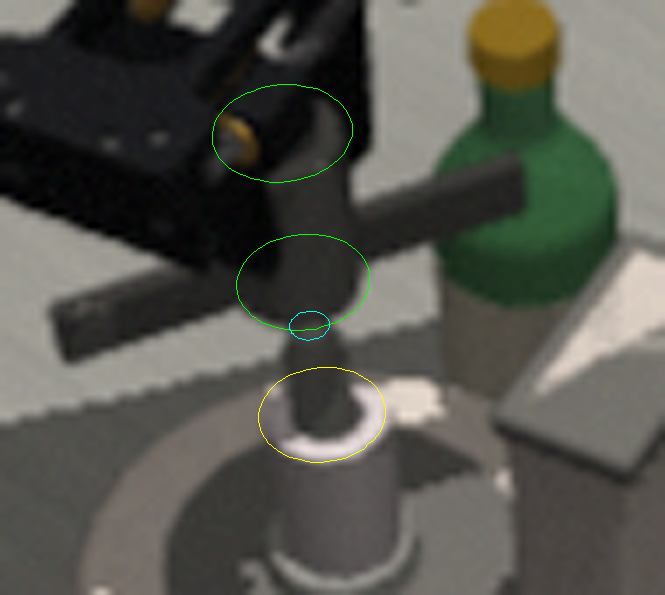

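Run:
```python
import cv2,numpy as np
from h import *
c=imaging.read_camera("scene");p,M=tool();print(p)
f=cv2.imread("pics/i_s.png",0)
P=np.array([proj(c,[p[0]+.02*np.cos(t),p[1]+.02*np.sin(t),p[2]-.0325]) for t in np.linspace(0,6.28,200)]);print(P.min(0),P.max(0))
for d in(.0,.01,.02,.03,.05): print(d,proj(c,p+[0,0,-.0325+d]))
for v in(142,145,148,150,152,154,156,158): print(v,f[v,244:272])
for u in(252,254,256,258,262,264): print(u,f[148:168,u])
```

```text
[ 0.55068582 -0.20963697  0.24136917]
[248.3 147.9] [267.3 161.7]
0.0 [257.8 154.7]
0.01 [257.3 151.3]
0.02 [256.9 147.9]
0.03 [256.4 144.4]
0.05 [255.3 137.1]
142 [ 4  5  3  5  3  5  3  3  4 16 23 23 22 26 28 27 27 27 27 24 21 67 95 95
 85 72 66 55]
145 [ 3  4  4  3  5  5  6  2  2  7 15 22 25 25 27 27 27 27 26 27 21 24 32 32
 32 28 27 23]
148 [ 8 10  6  3  5  3  3  3  3  3  7 17 25 26 29 27 26 27 28 26 25 23 20 21
 20 21 23 20]
150 [10 12  3  6  4  5  3  5  5  2  7 20 26 26 26 28 26 26 29 26 24 22 20 23
 21 21 23 20]
152 [ 7 16 13  7  6  3  4  2  5  4  9 21 27 27 28 25 27 29 26 27 25 26 35 42
 60 80 83 90]
154 [17 20 21 22 20 17 17 15 12 12 20 26 27 27 28 28 27 29 27 27 26 26 50 82
 94 95 97 98]
156 [23 22 21 21 21 22 20 21 20 22 24 25 26 27 27 28 27 28 25 27 26 30 72 98
 97 95 96 96]
158 [20 21 22 22 34 37 27 21 21 22 24 25 27 26 28 29 28 26 27 27 38 70 94 98
 98 98 99 98]
252 [ 3  4  5  4  5  8 12 18 20 20 21 22 45 82 94 97 96 95 69 49]
254 [ 7  8  7  7  9 13 20 21 24 24 24 22 23 56 87 97 91 80 60 48]
256 [25 24 26 26 27 26 27 26 26 25 27 26 24 31 48 45 32 30 30 31]
258 [29 28 26 28 28 27 28 28 27 28 28 28 26 34 44 41 35 33 33 33]
262 [28 27 29 28 26 27 27 27 25 26 27 27 56 59 40 32 32 31 31 30]
264 [25 25 24 24 25 25 26 25 26 29 38 67 90 95 87 65 47 37 36 41]
```

```bash
python3 -m inch '-0.05 0 0.24 0; -0.05 0.6 0.24 0; -0.04 1.2 0.24 0; -0.04 1.8 0.24 0; -0.03 2.2 0.24 0; -0.03 2.2 0.24 0'; python3 -m inch '0 0.4 0 0; 0.01 0.8 0 0; 0.01 0.8 0 0'; python3 -m inch '0 0.4 0 0; 0.01 0.8 0 0; 0.01 0.8 0 0'
```

```text
time_s: 23.25
tool_pos: [0.5493, -0.2072, 0.2188]
eef_rot: [0.704, -0.7, -0.08, 0.088]
wrist_force: [1.0, 0.7, -1.7]
finger_gap: 0.0386
time_s: 23.62
tool_pos: [0.5492, -0.2071, 0.2103]
eef_rot: [0.704, -0.7, -0.08, 0.088]
wrist_force: [0.2, -0.5, -1.5]
finger_gap: 0.0386
time_s: 24.0
tool_pos: [0.549, -0.2071, 0.2018]
eef_rot: [0.704, -0.7, -0.08, 0.088]
wrist_force: [-0.4, -1.3, -1.2]
finger_gap: 0.0387
```

```bash
python3 -m inch '0 0.3 -0.03 0; 0.02 0.7 -0.03 0; 0.02 1 -0.03 0; 0.02 1 -0.03 0'; python3 -m inch '0 0.3 0 0; 0.01 0.5 0 0; 0.01 0.5 0 0'; python3 -m inch '0 0.2 0 0; 0 0.3 0 0; 0 0.3 0 0'
```

```text
time_s: 24.5
tool_pos: [0.5489, -0.2072, 0.1914]
eef_rot: [0.704, -0.7, -0.08, 0.089]
wrist_force: [-0.0, -1.4, -1.8]
finger_gap: 0.0387
time_s: 24.88
tool_pos: [0.5488, -0.2072, 0.1862]
eef_rot: [0.704, -0.7, -0.08, 0.089]
wrist_force: [0.2, -1.6, -2.4]
finger_gap: 0.039
time_s: 25.25
tool_pos: [0.5488, -0.2072, 0.1831]
eef_rot: [0.704, -0.7, -0.08, 0.089]
wrist_force: [0.2, -0.2, -1.8]
finger_gap: 0.0387
```

```bash
python3 -m inch '0 0.1 0 0; 0 0.15 0 0; 0 0.15 0 0'; python3 -m inch '0 0.1 0 0; 0 0.1 0 0; 0 0.1 0 0'
```

```text
time_s: 25.62
tool_pos: [0.549, -0.2074, 0.1826]
eef_rot: [0.704, -0.7, -0.08, 0.088]
wrist_force: [-2.4, -0.5, 4.8]
finger_gap: 0.0383
time_s: 26.0
tool_pos: [0.5492, -0.2076, 0.1826]
eef_rot: [0.704, -0.7, -0.08, 0.088]
wrist_force: [-2.2, -0.7, 6.0]
finger_gap: 0.0388
```

Contact came at 0.1826, where I expected 0.1825. Next I release and rise.

```bash
python3 -m inch '0 0 0 0; 0 0 0 0; 0 0 0 0; 0 0 0 0' 7; python3 -m inch '0 -1 0 0; 0.05 -4 0 0; 0.1 -8 0 0; 0.1 -12 0 0; 0.1 -15 0 0; 0.1 -15 0 0; 0.1 -15 0 0' 8.8
python3 - <<'E'
from h import *;import cv2
C=cams();c=C["scene"];g=np.ascontiguousarray(c["frame"][:,:,::-1]);cv2.imwrite("pics/j_s.png",g)
k=5;x0,y0=200,100
o=cv2.resize(g[y0:y0+110,x0:x0+130],None,fx=k,fy=k,interpolation=2);o=np.clip(o*1.5,0,255).astype(np.uint8)
def circ(z,r,col):
    P=[((proj(c,[.55+r*np.cos(t),-.2098+r*np.sin(t),z])-[x0,y0]+.5)*k).astype(int) for t in np.linspace(0,6.28,60)]
    cv2.polylines(o,[np.array(P)],True,col,1)
circ(.21,.02,(0,255,0));circ(.15,.02,(0,255,255))
cv2.imwrite("pics/j.png",o)
a=cv2.imread("pics/scene0.png").astype(int);b=np.abs(g.astype(int)-a).max(2)
for n,(u,v,w) in dict(glass=(372,300,22),jar=(430,297,22),short=(454,358,15),spoon=(225,298,35),bowl=(332,392,33),bottle=(291,130,10)).items(): print(n,b[v-w:v+w,u-w:u+w].mean().round(1))
E
```

```text
time_s: 26.5
tool_pos: [0.5491, -0.2075, 0.1824]
eef_rot: [0.704, -0.7, -0.08, 0.088]
wrist_force: [0.3, -0.5, 0.2]
finger_gap: 0.0698
time_s: 27.38
tool_pos: [0.5516, -0.2076, 0.3315]
eef_rot: [0.704, -0.7, -0.08, 0.089]
wrist_force: [0.1, 0.7, -0.3]
finger_gap: 0.088
glass 3.1
jar 8.5
short 2.9
spoon 2.6
bowl 2.8
bottle 7.0
```

View pics/j.png

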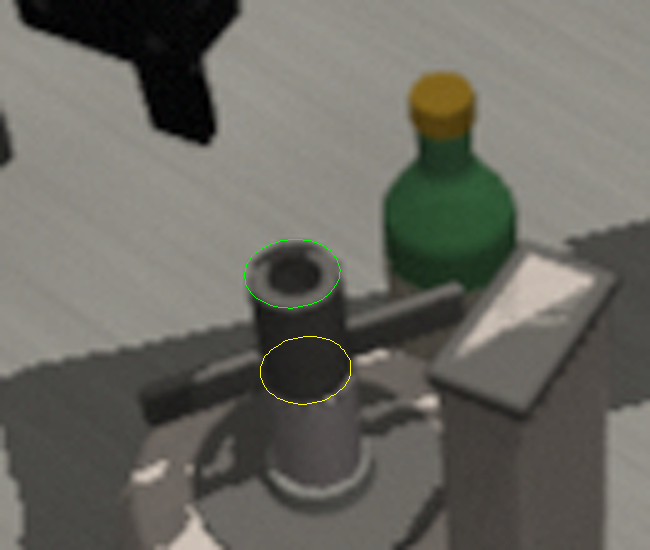

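```bash
python3 -c "
from cell import env
print(env.hand_in())"
```

```text
the job is handed in; nothing more can be done
None
```

The tall sleeve is on the shaft down to the shoulder, and the paddle is on top of it with its hub resting on the sleeve. I handed the job in at about 27 s of the 72 s. The hand-in gives no verdict.

- **Seating:** I guided both parts down in small steps. The sleeve met resistance with the tool tip at 0.1304 m, as predicted. The paddle met it at 0.1826 m, against 0.1825 m predicted. The wrist force I read at the end of each move peaked at about 12 N during seating.
- **Last picture:** The hub's top rim sat within about a pixel of where it should be when home. The hub stood upright directly on the sleeve, with the gripper open and well clear, about 15 cm above where it let go. I judged uprightness by eye only.
- **Paddle grip:** The camera showed the paddle held about 2–3 mm off-centre along the pads. I shifted for that before lowering it, and it went down with sideways forces under about 2 N.
- **Other objects:** Comparing the first and last pictures, the glass, short sleeve, spoon and bowl patches showed no change beyond slight shading (2.6–3.1 grey levels). The jar and bottle patches changed more (8.5 and 7.0). I put that down to the removed paddle and shifted shadows, but did not check further. I planned the gripper's path to clear both, and the readings showed no unexpected force.
- **Disagreement:** The two cameras differed by 3–7 mm on positions. I followed the scene camera, which agreed with the robot's own position readings.

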